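Tighten the sink waste with a T-handled hex key

TASK

The strainer waste of the new sink still hangs loose: take the larger T-handled hex key out of the wooden block, feel its end right down into the hexagon socket of the waste's centre screw, and turn the screw clockwise, regrasping the handle as needed, until it comes up against its stop. Then draw the key out, stand it back in a hole of the block and let it go; leave the smaller key and everything else where it is.

Things in the scene. Friction and masses are not known exactly. Their poses are not given: they have to be found in the camera images.
- sink: fixed: square stainless inset bowl on two battens, 370 x 370 mm over the rim. Origin on the worktop under the bowl's centre, z up. Rim top 175 mm above the worktop; bowl 300 x 300 mm inside, floor at 65 mm. In the middle of the floor the strainer waste: a 114 mm flange round a dish 80 mm across, its slotted bottom at 36 mm, the centre screw in its middle.
- socket (a point): centre of the mouth of the hex socket in the centre screw, 44 mm above the worktop, on the vertical turning axis; turns with the screw. Flat round steel head, 38 mm across, 8 mm proud of the dish. Socket 18 mm across flats, 25 mm deep, flat bottom, no lead-in. At screw reading q one flat faces the sink's +x turned clockwise by q.
- screw (a joint): turning of the centre screw (rad), growing clockwise seen from above, the tightening direction. Starts loose somewhere from 0.4 to 1.4 and meets a firm stop, tight, at 4.2. A steady drag of about 0.08 N m resists it all the way and keeps it where it is left; it does not move up or down.
- key: larger T-handled hex key, loose, 260 to 420 g. Origin at the centre of its lower end, z up the shaft, x along the handle bar. Steel hex shaft 17 mm across flats (two face +x, -x), 149 mm long, last 4 mm tapered to 13 mm. Black bar on top 120 (x) x 18 (y) x 20 mm, from 145 to 165 mm up. Stands upright by itself in block and socket; 1 mm play in the socket, so it turns up to 7 degrees before it bites.
- key_tip (a point): centre of the flat lower end of the larger key, axes as the key's. Wedged by the twist at the screw's stop, it draws out freely once the handle is eased back a few degrees.
- key_bar (a point): centre of the larger key's handle bar, 155 mm above its lower end, axes as the key's
- stand: fixed: light wooden block, 75 (x) x 190 (y) x 70 mm high, with two upright round holes 22 mm across and 58 mm deep (bottom 12 mm above the worktop). Origin at the centre of its underside, z up. Either key may start in either hole; the handle bars point roughly along the block's x.
- hole_a (a point): mouth of one hole of the block (y = -45 mm of the block), 70 mm above the worktop
- hole_b (a point): mouth of the other hole of the block (y = +45 mm of the block), 70 mm above the worktop
- small_key: the smaller T-handled hex key (loose), of the same make, 12 mm across flats and too thin for the socket; bar 90 mm long, 124 mm above its lower end at the top. Origin at the centre of its lower end. Stands in the block's other hole; leave it.
- strainer_basket: bystander: steel strainer basket with a small knob, 82 mm across and 52 mm high, standing in the bowl along its side nearest the robot; origin under its centre
- mug: bystander: white mug, 95 mm high; origin under its centre
- soap_bottle: bystander: clear bottle, 66 mm across and 210 mm high; origin under its centre
- putty_tub: bystander: grey screw-topped tub, 80 mm across and 62 mm high; origin under its centre
- tumbler: bystander: glass tumbler, 105 mm high; origin under its centre
- wrench: bystander: wrench, 200 mm long, lying flat
- trap_piece: bystander: white plastic trap connector, 58 mm across and 75 mm high; origin under its centre
Mind the look-alikes: they are no part of the job. What is shaped like the key but red is not meant.

How it is judged:
On the way, in this order (a step that is already met when the one before it is completed fails the run):
1. the larger key's end is right down in the screw's hex socket (z of key_tip in the frame of socket below -0.018 m and horizontal distance between key_tip and socket below 0.005 m), for 0.1 s.
2. the screw is turned up against its stop with that key (value of joint screw above 4.05 rad and z of key_tip in the frame of socket below -0.01 m and horizontal distance between key_tip and socket below 0.006 m), for 0.2 s.
At the end, for the whole second after the job is handed in: the screw is within 0.15 rad of its stop; the larger key stands upright (within 0.15 rad), at rest and released, in a hole of the block, its end less than 30 mm above the worktop; the smaller key is still in its hole (value of joint screw above 4.05 rad and z of key_tip in the frame of stand below 0.03 m and (horizontal distance between key_tip and hole_a below 0.008 m or horizontal distance between key_tip and hole_b below 0.008 m) and angle between key's own z axis and vertical below 0.15 rad and linear speed of key below 0.02 m/s and distance of small_key from where it was at the start of the episode below 0.02 m); the robot touches nothing.
It fails at once if the smaller key taken out or shifted by more than 20 mm (distance of small_key from where it was at the start of the episode above 0.02 m).
It fails at once if a bystander moved by more than 30 mm (distance of any of strainer_basket, mug, soap_bottle, putty_tub, tumbler, wrench, trap_piece from where it was at the start of the episode above 0.03 m).
It also fails if it takes over 67 s, if anything falls off the work surface, if the arm or the gripper's body presses on something with over 40 N, if the wrist force passes 120 N, or if a joint passes its speed limit or range.

ROBOT

A 6-joint arm with a two-finger parallel gripper is mounted at the origin on the work surface. World frame = base frame: x ahead of the robot, y to its left, z up, the work surface at z = 0. Lengths are in m, angles in rad, forces in N, time in s.
With the tool pointing down it reaches from about 0.375 to 0.925 m from the base axis. Payload 5.7 kg.
Tool frame: the origin (TCP) lies at the very end of the fingers, on their centre line; the grasp point (between the pads) lies 19 mm behind it; z points along the fingers, y is the line along which they close (so a half turn about z gives the same grasp; the last joint's range is limited). The gripper opens to 88 mm and grips with 3 to 60 N. Pads are 20 mm wide; open, the fingers measure 115 mm over their backs; the gripper's body (75 mm by 178 mm) begins 61 mm behind the grasp point.
Start: joints at [-1.401, 0.359, 1.51, -0, 1.272, -0.115], TCP at [0.169, -0.576, 0.223] pointing down, gripper open.
Joint ranges: [-2.97, 2.97], [-1.01, 2.36], [0.21, 2.38], [-0.96, 4.11], [0.2, 2.71], [-2.98, 2.98]. Speed limits (rad/s): [2.39, 2.39, 3.14, 3.14, 3.14, 3.14].

INTERFACE

Orientations are given as a rotation vector (axis times angle).
In Python, from station import ctrl gives the robot as it stands.
- The arm moves only by the tool step_arm, never from a script. Its argument "rows" is one flat list of numbers, 7 for each row, row after row: the shift along the tool's x, y, z in m, then the turn, a rotation vector about the tool's x, y, z in degrees, then the closure, from 0 (fully open) to 1 (shut). A call has 1 to 10 rows; each row is the pose to reach, as a shift and turn from the pose commanded when the call began, along the tool's axes at that moment; what a row does not reach only later rows make up. A row lasts 1/12 s, in which the tool goes at most 41.7 mm and 7.16 degrees, less where a joint would pass 70% of its speed; a pose out of reach is approached as far as the arm can. A call with a gripper value outside its range is refused whole. The fingers move at their own pace and stop on an object; "grip_force" is the grip in N (left out, the last holds). Time passes only in rows, so rows that repeat a pose let the fingers close. It gives the time, the measured TCP pose, the force, the opening and the grip force at its end, in the units of the state.
- ctrl.read_state(): the state, without advancing time (a new reading comes with each control period).
- ctrl.read_camera(name): name is "side" or "top" or "wrist"; returns a dict with "frame" (480x640x3 uint8, red, green, blue), "z_map" (480x640 float32, m along the optical axis (not along the pixel's ray), 0 where there is no reading), "camera_matrix" (3x3 intrinsics, pixels), "dist" ([k1, k2, p1, p2, k3] as OpenCV has them; the pictures are not rectified), "extrinsics" (4x4, takes a point from camera to world coordinates). Camera axes: x right, y down, z forward; pixel columns grow to the right and rows downward; lengths in m; the calibration is good to about 2 mm. A picture is of the moment at which its call begins.
- ctrl.close_job(): hands the job in; it is judged then, once.
Trained networks look in the newest picture that a camera, given by its name, has taken for a name from the list of things; names that differ only in an ending like _2 or _b are one class to them, and where a whole thing is asked for, a point or a joint stands for the part that bears it (a point fixed in the world has none). Each returns a list of dicts, best first, with "confidence" (0 to 1); they miss things now and then, are a little off and sometimes report something else, mostly with a low value. They report only what shows in the picture. A call takes as long as a camera call. They do not tell look-alikes from the thing itself.
- ctrl.outline_of(camera, thing): "mask" (480x640 bool, what is visible of it) and "box" ([left, top, right, bottom] in pixels, round what is visible of it).
The state is a dict: "t": time; "joints": joint angles; "qvel": joint speeds; "joint_efforts": joint torques, N m; "position": TCP position; "ee_rot": TCP orientation; "ft_force": force on the tool from outside, world axes, zero at the start; "torque": the same for the moment, N m; "gripper_width": finger opening in m; "finger_force": force on a finger pad.
Only numpy, scipy, OpenCV 4.12 (cv2) and the standard library are available. Lean on these libraries where they do the work, as an engineer would, in place of code of your own. Each camera call takes 0.05 s, during which the arm holds its last target. There are 200 camera calls.

## Working session

There is one attempt and no reset: what is moved stays moved. The work goes in short steps, Python scripts to look and compute and a tool call to move; the robot and the scene stay as the last step left them, time stands still between calls to the robot, and variables do not carry over. Pictures are saved under pics/ and viewed, at most 10 in all, crops included, and the job is handed in when it is done.

Besides the shell and the picture viewer there is one more tool, called after "Request:" in YAML: its name, and indented under it one key for each argument. step_arm: Moves the arm, as the interface text tells. Its arguments: {"type":"object","properties":{"rows":{"type":"array"},"grip_force":{"type":"number"}},"required":["rows"]}

```bash
mkdir -p pics; ls; cat > h.py <<'E'
import numpy as np, cv2
from station import ctrl
from scipy.spatial.transform import Rotation as R
def world(c,m=None):
    """world xyz for all pixels (480x640x3), nan where no depth"""
    K,d,T,z=c['camera_matrix'],c['dist'],c['extrinsics'],c['z_map']
    u,v=np.meshgrid(np.arange(640.),np.arange(480.))
    n=cv2.undistortPoints(np.stack([u,v],-1).reshape(-1,1,2),np.array(K),np.array(d)).reshape(480,640,2)
    P=np.dstack([n*z[...,None],z]); P[z<=0]=np.nan
    return P@T[:3,:3].T+T[:3,3]
def save(c,n): cv2.imwrite('pics/'+n,c['frame'][:,:,::-1])
E
python3 - <<'E'
from h import *
s=ctrl.read_state();print(s['position'],s['ee_rot'],s['t'],s['ft_force'])
c1=ctrl.read_camera('top');c2=ctrl.read_camera('side')
save(c1,'top.png');save(c2,'side.png')
for n,c in(('top',c1),('side',c2)):
    W=world(c);print(n,c['extrinsics'].round(3).tolist())
    for t in ['key','small_key','stand','sink','socket','strainer_basket','mug','soap_bottle','putty_tub','tumbler','wrench','trap_piece']:
        for o in ctrl.outline_of(n,t)[:3]:
            p=W[o['mask']];p=p[~np.isnan(p[:,0])]
            print(t,round(o['confidence'],2),np.round(o['box']),o['mask'].sum(),np.nanmedian(p,0).round(3) if len(p) else '', (np.percentile(p,99,axis=0)[2]).round(3) if len(p) else '')
E
```

```text
pics
[ 0.16846128 -0.5751501   0.22180909] [-3.10799394e+00 -4.45574400e-01  3.59949236e-05] 0.0 [-0.19725687  0.56275533  0.66826342]
top [[0.024, -0.988, 0.155, 0.32], [-1.0, -0.022, 0.014, -0.047], [-0.01, -0.155, -0.988, 1.274], [0.0, 0.0, 0.0, 1.0]]
key 0.87 [174. 212. 192. 258.] 451 [0.48  0.299 0.175] 0.181
key 0.76 [ 97. 279. 130. 326.] 598 [0.313 0.467 0.161] 0.169
key 0.48 [134. 212. 214. 260.] 1559 [0.489 0.316 0.069] 0.075
small_key 0.76 [140. 210. 161. 246.] 299 [0.503 0.387 0.133] 0.141
stand 0.62 [135. 213. 216. 259.] 1557 [0.488 0.316 0.069] 0.076
sink 0.92 [262. 113. 443. 280.] 21994 [ 0.612 -0.117  0.077] 0.179
sink 0.57 [214. 271. 236. 294.] 405 [0.373 0.2   0.071] 0.08
socket 0.52 [341. 198. 356. 214.] 132 [ 0.594 -0.119  0.042] 0.047
strainer_basket 0.9 [375. 216. 401. 243.] 709 [ 0.514 -0.216  0.096] 0.118
strainer_basket 0.23 [174. 211. 192. 258.] 491 [0.48  0.299 0.174] 0.181
mug 0.82 [153. 144. 193. 189.] 1240 [0.687 0.371 0.045] 0.097
soap_bottle 0.68 [183. 130. 217. 177.] 1032 [0.697 0.268 0.132] 0.213
putty_tub 0.34 [168. 214. 190. 258.] 454 [0.479 0.299 0
[... 766 characters left out ...]
2 0.398 0.133] 0.138
stand 0.77 [168. 320. 266. 403.] 4097 [0.476 0.364 0.066] 0.073
sink 0.77 [225. 167. 400. 304.] 15045 [ 0.601 -0.086  0.104] 0.176
strainer_basket 0.51 [349. 221. 367. 240.] 295 [ 0.521 -0.2    0.094] 0.115
strainer_basket 0.18 [181. 319. 207. 363.] 443 [0.502 0.398 0.132] 0.138
mug 0.96 [129. 295. 177. 346.] 1708 [0.668 0.374 0.064] 0.097
soap_bottle 0.87 [158. 238. 192. 322.] 1711 [0.689 0.294 0.113] 0.211
putty_tub 0.59 [290. 369. 326. 416.] 1569 [0.284 0.311 0.054] 0.065
tumbler 0.52 [368. 171. 388. 191.] 218 [ 0.642 -0.501  0.095] 0.105
wrench 0.75 [210. 286. 258. 344.] 809 [0.478 0.313 0.168] 0.179
trap_piece 0.72 [289. 328. 317. 368.] 867 [0.365 0.226 0.039] 0.078
```

View pics/top.png

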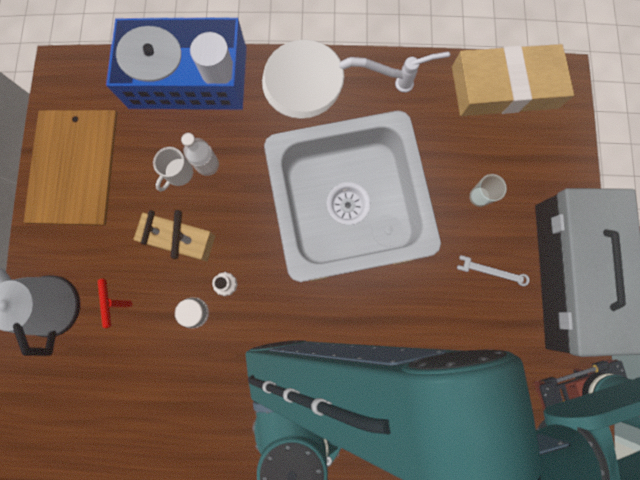

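View pics/side.png

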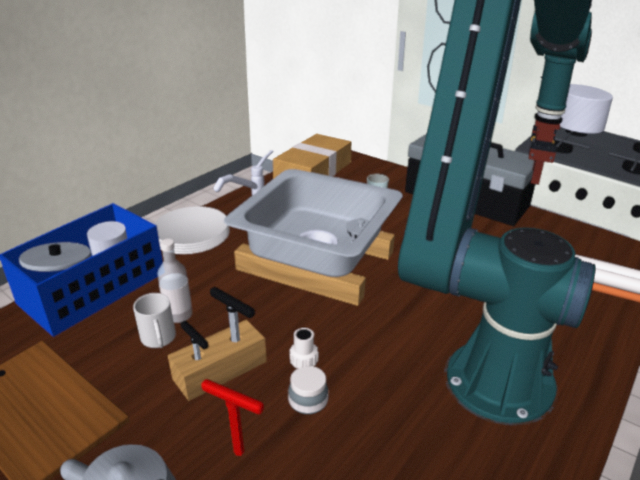

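```bash
python3 - <<'E'
from h import *
# bar fit, sink rim fit, screw head fit from fresh top picture
def bar(c,name,thing,near):
    W=world(c)
    o=min(ctrl.outline_of(name,thing),key=lambda o:np.linalg.norm(np.nanmedian(W[o['mask']],0)[:2]-near))
    P=W[o['mask']];P=P[P[:,2]>np.nanmax(P[:,2])-0.02][:,:2].astype(np.float32)
    r=cv2.minAreaRect(P*1000);print(name,thing,np.round(r[0],1),np.round(r[1],1),round(r[2],1))
    print(' box',cv2.boxPoints(r).round(0).tolist())
for n in('top','side'):
    c=ctrl.read_camera(n)
    bar(c,n,'key',np.array([.48,.30])); bar(c,n,'small_key',np.array([.5,.39]))
    W=world(c)
    for lab,m in(('stand top',(abs(W[...,2]-.07)<.004)&(W[...,0]<.6)&(W[...,0]>.42)&(W[...,1]>.22)&(W[...,1]<.5)),
                 ('rim',(abs(W[...,2]-.175)<.005)&(W[...,0]<.85)&(W[...,0]>.38)&(W[...,1]>-.35)&(W[...,1]<.13)),
                 ('head',(abs(W[...,2]-.044)<.004)&(abs(W[...,0]-.6)<.035)&(abs(W[...,1]+.119)<.035))):
        P=W[m][:,:2].astype(np.float32)
        if len(P)>20:
            r=cv2.minAreaRect(P*1000);print(lab,len(P),np.round(r[0],1),np.round(r[1],1),round(r[2],1),P.mean(0).round(4))
E
```

```text
top key [482.9 302.4] [117.2  18.5] 1.2
 box [[424.0, 310.0], [425.0, 292.0], [542.0, 294.0], [541.0, 313.0]]
top small_key [505.4 389.4] [17.3 88. ] 79.5
 box [[461.0, 389.0], [547.0, 373.0], [550.0, 390.0], [464.0, 406.0]]
stand top 1280 [494.3 346.5] [192.5  75.8] 76.7 [0.4922 0.3381]
rim 7696 [ 592.9 -118.5] [372.8 370.5] 12.6 [ 0.5855 -0.1187]
head 162 [ 599.5 -119.1] [67.6 67.6] 86.8 [ 0.5997 -0.1188]
side key [482.4 308.2] [119.  20.] 0.6
 box [[423.0, 318.0], [423.0, 297.0], [542.0, 299.0], [542.0, 319.0]]
side small_key [503.9 396.3] [13.8 88.4] 79.0
 box [[459.0, 398.0], [546.0, 381.0], [549.0, 395.0], [462.0, 411.0]]
stand top 2046 [495. 350.] [193.6  80.3] 75.9 [0.4914 0.3565]
rim 3303 [ 593.8 -111.2] [373.9 377.9] 12.8 [ 0.5747 -0.0859]
head 29 [ 604.8 -149. ] [50.8 10.1] 15.9 [ 0.6062 -0.1487]
```

```bash
cat >> h.py <<'E'
def tool():
    s=ctrl.read_state();T=np.eye(4);T[:3,:3]=R.from_rotvec(s['ee_rot']).as_matrix();T[:3,3]=s['position'];return T,s
def delta(p,psi):
    """tool-axes shift (mm) and turn about z (deg, clockwise +) to reach p with tool x at yaw psi, pointing down"""
    T,s=tool();y=np.degrees(np.arctan2(T[1,0],T[0,0]))
    d=T[:3,:3].T@(np.array(p)-T[:3,3]);tilt=np.degrees(np.arccos(-T[2,2]))
    print('psi',y.round(2),'tilt',tilt.round(2),'pos',T[:3,3].round(4),'shift mm',(d*1000).round(1),'turn',round((y-psi+180)%360-180,2),'j6',np.degrees(s['joints'][5]).round(1),'t',s['t'],'F',np.round(s['ft_force'],1),'w',s['gripper_width'])
E
python3 - <<'E'
from h import *
c=ctrl.read_camera('wrist');T,s=tool()
print((np.linalg.inv(T)@c['extrinsics']).round(3),c['camera_matrix'])
delta([.593,-.1185,.36],181)
delta([.54,-.08,.36],181)
E
```

```text
[[-0.002 -0.956 -0.294  0.082]
 [ 1.    -0.002  0.    -0.   ]
 [-0.001 -0.294  0.956 -0.161]
 [ 0.     0.     0.     1.   ]] [[414.21876235   0.         314.53107738]
 [  0.         414.21876235 235.00915141]
 [  0.           0.           1.        ]]
psi 16.32 tilt 0.01 pos [ 0.1686 -0.5758  0.2226] shift mm [ 535.8 -319.6 -137.3] turn -164.68 j6 -6.6 t 1.65 F [0.6 0.9 0. ] w 0.08796486405955549
psi 16.32 tilt 0.01 pos [ 0.1686 -0.5758  0.2226] shift mm [ 495.8 -371.5 -137.3] turn -164.68 j6 -6.6 t 1.65 F [0.6 0.9 0. ] w 0.08796486405955549
```

Request:
step_arm:
  rows: [0.536,-0.32,-0.03,0,0,-165,0,0.536,-0.32,-0.03,0,0,-165,0,0.536,-0.32,-0.03,0,0,-165,0,0.536,-0.32,-0.03,0,0,-165,0,0.536,-0.32,-0.03,0,0,-165,0,0.536,-0.32,-0.03,0,0,-165,0,0.536,-0.32,-0.03,0,0,-165,0,0.536,-0.32,-0.03,0,0,-165,0,0.536,-0.32,-0.03,0,0,-165,0,0.536,-0.32,-0.03,0,0,-165,0]

```text
t: 2.48
position: [0.4527, -0.2689, 0.243]
ee_rot: [2.254, 2.188, 0.0]
ft_force: [0.4, -0.9, -0.3]
gripper_width: 0.0875
finger_force: 0.0
```

```bash
python3 - <<'E'
from h import *
delta([.593,-.1185,.15],181)
E
```

```text
psi 88.29 tilt 0.03 pos [ 0.4527 -0.2689  0.243 ] shift mm [154.6 135.7  93. ] turn -92.71 j6 -36.5 t 2.4833 F [ 0.4 -0.9 -0.3] w 0.08749026668757313
```

Request:
step_arm:
  rows: [0.155,0.136,0,0,0,-93,0,0.155,0.136,0,0,0,-93,0,0.155,0.136,0,0,0,-93,0,0.155,0.136,0,0,0,-93,0,0.155,0.136,0,0,0,-93,0,0.155,0.136,0.09,0,0,-93,0,0.155,0.136,0.09,0,0,-93,0,0.155,0.136,0.09,0,0,-93,0,0.155,0.136,0.09,0,0,-93,0,0.155,0.136,0.09,0,0,-93,0]

```text
t: 3.32
position: [0.5921, -0.1201, 0.151]
ee_rot: [-0.547, -3.09, -0.001]
ft_force: [1.0, -0.3, 0.8]
gripper_width: 0.0878
finger_force: 0.0
```

```bash
python3 - <<'E'
from h import *
delta([.593,-.1185,.15],181)
c=ctrl.read_camera('wrist');W=world(c);np.savez('w1.npz',**{k:c[k] for k in c},T=tool()[0])
T=c['extrinsics'];p=np.linalg.inv(T)@np.array([.593,-.1185,.044,1])
u=cv2.projectPoints(p[:3].reshape(1,3),np.zeros(3),np.zeros(3),np.array(c['camera_matrix']),np.array(c['dist']))[0].ravel();print(u)
x,y=u.astype(int);a=c['frame'][max(0,y-60):y+60,max(0,x-80):x+80]
cv2.imwrite('pics/w1.png',cv2.resize(a[:,:,::-1],None,fx=5,fy=5,interpolation=cv2.INTER_CUBIC))
print(max(0,y-60),max(0,x-80))
E
```

```text
psi 159.94 tilt 0.18 pos [ 0.5921 -0.1201  0.151 ] shift mm [-0.3  1.8  1. ] turn -21.06 j6 -88.0 t 3.3167 F [ 1.  -0.3  0.8] w 0.08777696015667229
[316.28991256 232.70615914]
172 236
```

View pics/w1.png

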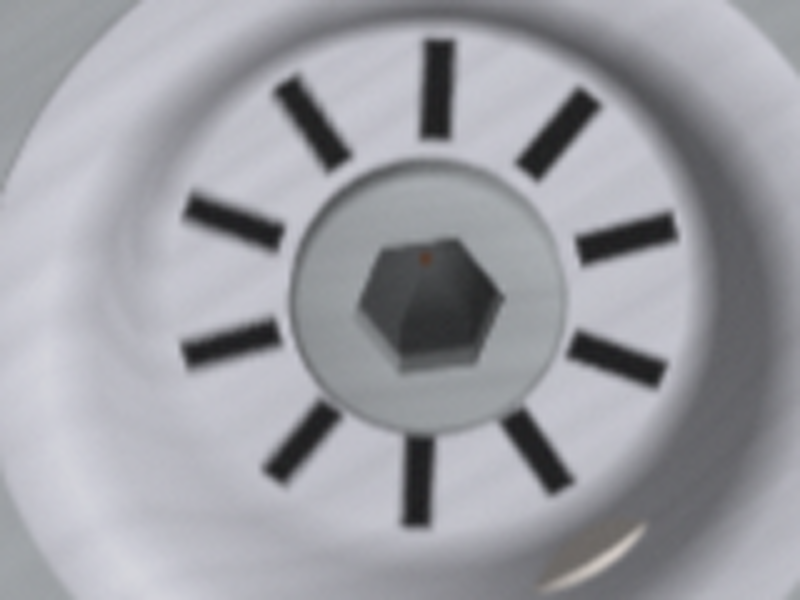

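The crop shows the head centred at about (429,297) and the socket's hexagon with corners at (382,248), (458,238), (503,298), (476,362), (403,372), (358,305). I project those to z = 44 mm.

```bash
cat >> h.py <<'E'
def onplane(c,uv,z):
    n=cv2.undistortPoints(np.array(uv,float).reshape(-1,1,2),np.array(c['camera_matrix']),np.array(c['dist'])).reshape(-1,2)
    T=c['extrinsics'];d=np.c_[n,np.ones(len(n))]@T[:3,:3].T;o=T[:3,3]
    return o+d*((z-o[2])/d[:,2])[:,None]
E
python3 - <<'E'
from h import *
c=np.load('w1.npz')
q=np.array([(382,248),(458,238),(503,298),(476,362),(403,372),(358,305)])
uv=(q-2)/5+[236,172]
P=onplane(c,uv,.044);ctr=P.mean(0);d=P-ctr
ang=np.degrees(np.arctan2(d[:,1],d[:,0]));print(ctr,np.linalg.norm(d,axis=1),(ang%60).round(1))
a=np.angle(np.mean(np.exp(1j*np.radians(ang*6))))/6;print('corner',np.degrees(a)%60,'flat normal',(np.degrees(a)+30)%60)
e=np.array([(290,297),(567,297),(429,158),(429,436)]);print(onplane(c,(e-2)/5+[236,172],.044).round(4))
W=world(c);m=(abs(W[...,2]-.044)<.003)&(np.hypot(W[...,0]-.593,W[...,1]+.1185)<.03)
print('head pts z',np.median(W[m],0) if m.any() else 0)
delta([.483,.303,.25],181)
E
```

```text
[ 0.59406498 -0.11505818  0.044     ] [0.01020186 0.00997603 0.00990399 0.01037556 0.01033597 0.00975135] [19.3 18.  14.9 17.3 19.2 10.5]
corner 16.60369649287184 flat normal 46.60369649287184
[[ 0.5866 -0.1325  0.044 ]
 [ 0.5995 -0.0973  0.044 ]
 [ 0.575  -0.1083  0.044 ]
 [ 0.6119 -0.1216  0.044 ]]
head pts z [ 0.59343317 -0.11514372  0.04333219]
psi 160.37 tilt 0.09 pos [ 0.5927 -0.1204  0.1517] shift mm [245.7 361.9 -97.9] turn -20.63 j6 -88.4 t 3.3667 F [-0.3  0.4  0.9] w 0.08784672638107496
```

Request:
step_arm:
  rows: [0,0,0,0,0,-20,0,0,0,0,0,0,-20,0,0,0,0,0,0,-20,0,0,0,0,0,0,-20,0,0,0,0,0,0,-20,0]

```text
t: 3.78
position: [0.5932, -0.1207, 0.1529]
ee_rot: [0.02, 3.141, 0.0]
ft_force: [0.2, 0.1, 0.1]
gripper_width: 0.0878
finger_force: 0.0
```

```bash
python3 - <<'E'
from h import *
delta([.483,.303,.25],181)
c=ctrl.read_camera('wrist');np.savez('w2.npz',**{k:c[k] for k in c})
g=cv2.cvtColor(c['frame'],cv2.COLOR_RGB2GRAY)
for th in (115,125,135):
    n,l,st,ce=cv2.connectedComponentsWithStats((g<th).astype(np.uint8))
    ok=[i for i in range(1,n) if 250<st[i,4]<1500 and np.hypot(*(ce[i]-[316,232]))<30]
    for i in ok:
        cn=max(cv2.findContours((l==i).astype(np.uint8),0,1)[0],key=cv2.contourArea).reshape(-1,2)
        P=onplane(c,cn,.044);ctr=P.mean(0)
        r,_=cv2.minEnclosingCircle((P[:,:2]*1000).astype(np.float32))
        d=P-ctr;rr=np.hypot(d[:,0],d[:,1]);a=np.arctan2(d[:,1],d[:,0])
        ph=np.degrees(np.angle(np.sum((rr-rr.mean())*np.exp(6j*a))))/6
        print(th,st[i],ce[i],ctr,np.round(r,1),rr.min(),rr.max(),'corner',ph%60)
E
```

```text
psi 179.27 tilt 0.02 pos [ 0.5932 -0.1207  0.1529] shift mm [115.6 422.3 -97.2] turn -1.73 j6 -107.3 t 3.7833 F [0.2 0.1 0.1] w 0.08780201033893315
115 [308 219  29  27 559] [322.07334526 231.63506261] [ 0.59392043 -0.11528503  0.044     ] [ 593.9 -115.4] 0.008145988224385553 0.010098930727929082 corner 17.048129153126514
125 [308 219  29  27 568] [322.09859155 231.67077465] [ 0.59409871 -0.11515014  0.044     ] [ 594.  -115.2] 0.008208799239292335 0.01010247300694289 corner 18.022249602062335
135 [308 218  29  28 602] [321.99169435 231.70265781] [ 0.59386109 -0.11540498  0.044     ] [ 593.9 -115.3] 0.008188119728063915 0.010284159459705733 corner 17.384404658645078
```

Request:
step_arm:
  rows: [0,0,-0.04,0,0,-1.7,0,0,0,-0.08,0,0,-1.7,0,0.116,0.422,-0.118,0,0,-1.7,0,0.116,0.422,-0.118,0,0,-1.7,0,0.116,0.422,-0.118,0,0,-1.7,0,0.116,0.422,-0.118,0,0,-1.7,0,0.116,0.422,-0.118,0,0,-1.7,0,0.116,0.422,-0.118,0,0,-1.7,0,0.116,0.422,-0.118,0,0,-1.7,0,0.116,0.422,-0.118,0,0,-1.7,0]

```text
t: 4.67
position: [0.5067, 0.202, 0.2621]
ee_rot: [-0.028, 3.141, 0.0]
ft_force: [1.3, -0.1, 0.3]
gripper_width: 0.0877
finger_force: 0.0
```

Request:
step_arm:
  rows: [0,0,0,0,0,0,0,0,0,0,0,0,0,0,0,0,0,0,0,0,0]

```text
t: 4.92
position: [0.5075, 0.2, 0.2615]
ee_rot: [-0.033, 3.141, -0.001]
ft_force: [0.5, 0.2, -0.2]
gripper_width: 0.0881
finger_force: 0.0
```

```bash
python3 - <<'E'
from h import *
delta([.483,.303,.25],181)
c=ctrl.read_camera('wrist');np.savez('w3.npz',**{k:c[k] for k in c});save(c,'w3.png');W=world(c)
for t in('key','small_key'):
    for o in ctrl.outline_of('wrist',t)[:2]:
        P=W[o['mask']];P=P[np.isfinite(P[:,0])];zt=np.percentile(P[:,2],98);P=P[P[:,2]>zt-.006]
        r=cv2.minAreaRect((P[:,:2]*1000).astype(np.float32));print(t,o['confidence'],o['box'],zt,r,cv2.boxPoints(r).round(0).tolist())
E
```

```text
psi -178.8 tilt 0.04 pos [0.5075 0.2    0.2615] shift mm [ 22.4 103.5  11.5] turn 0.2 j6 -76.9 t 4.9167 F [ 0.5  0.2 -0.2] w 0.08807165300375122
key 0.81 [424.5, 108.8, 512.5, 293.1] 0.17728853059260566 ((485.2276916503906, 304.37091064453125), (17.52242088317871, 118.690185546875), 89.34086608886719) [[426.0, 296.0], [544.0, 295.0], [545.0, 312.0], [426.0, 314.0]]
key 0.46 [601.0, 2.2, 629.1, 8.5] 0.02829527256367201 ((324.20806884765625, 474.3749084472656), (1.478414535522461, 7.936789035797119), 2.0374391078948975) [[323.0, 478.0], [324.0, 470.0], [325.0, 470.0], [325.0, 478.0]]
small_key 0.68 [520.3, 166.7, 599.1, 283.1] 0.13615196510657723 ((507.78350830078125, 391.2960510253906), (16.56432342529297, 89.71101379394531), 79.3048095703125) [[462.0, 391.0], [550.0, 375.0], [553.0, 391.0], [465.0, 408.0]]
```

View pics/w3.png

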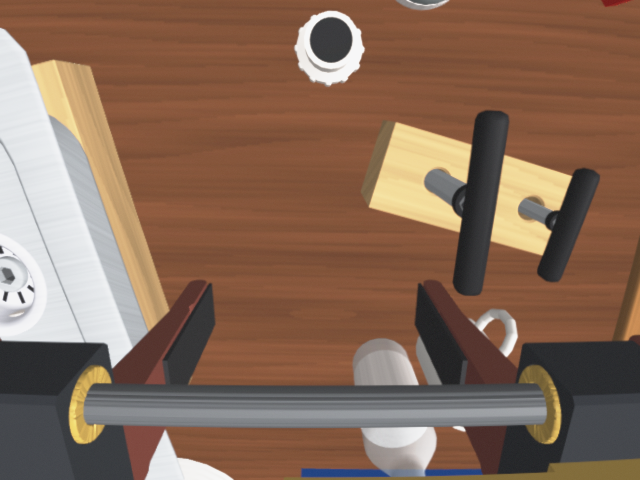

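Request:
step_arm:
  rows: [0.022,0.104,0,0,0,1,0,0.022,0.104,0,0,0,1,0,0.022,0.104,0,0,0,1,0,0.022,0.104,0,0,0,1,0,0.022,0.104,0,0,0,1,0,0.022,0.104,0,0,0,1,0]

```text
t: 5.57
position: [0.4838, 0.3022, 0.2613]
ee_rot: [0.005, -3.141, 0.001]
ft_force: [-0.1, 0.4, 0.1]
gripper_width: 0.0882
finger_force: 0.0
```

```bash
python3 - <<'E'
from h import *
c=ctrl.read_camera('wrist');np.savez('w4.npz',**{k:c[k] for k in c});W=world(c)
o=ctrl.outline_of('wrist','key')[0]
P=W[o['mask']];P=P[np.isfinite(P[:,0])];zt=np.percentile(P[:,2],98);P=P[P[:,2]>zt-.006]
r=cv2.minAreaRect((P[:,:2]*1000).astype(np.float32));print(o['confidence'],o['box'],zt,r)
delta([r[0][0]/1000,r[0][1]/1000,.149],180)
E
```

```text
0.89 [493.1, 0.1, 631.7, 66.7] 0.16511750737431877 ((355.9967041015625, 481.6739501953125), (37.50396728515625, 18.43632698059082), 10.590690612792969)
psi -179.87 tilt 0.03 pos [0.4838 0.302  0.2614] shift mm [127.4 180.  112.4] turn 0.13 j6 -65.1 t 5.6667 F [-0.4 -0.1  0.1] w 0.08734450707775354
```

```bash
python3 - <<'E'
from h import *
c=np.load('w4.npz');W=world(c)
m=(abs(W[...,2]-.176)<.006)&(np.hypot(W[...,0]-.484,W[...,1]-.303)<.08)
P=W[m];r=cv2.minAreaRect((P[:,:2]*1000).astype(np.float32));print(len(P),r,np.median(P[:,2]))
# hole/stand top
m=(abs(W[...,2]-.07)<.004)&(np.hypot(W[...,0]-.494,W[...,1]-.347)<.12);P=W[m];print(cv2.minAreaRect((P[:,:2]*1000).astype(np.float32)))
delta([r[0][0]/1000,r[0][1]/1000,.149],180)
E
```

```text
4908 ((484.20269775390625, 305.2500915527344), (17.992868423461914, 117.8551254272461), 89.12261962890625) 0.17559650504938343
((496.82489013671875, 349.1048889160156), (191.0331573486328, 75.62755584716797), 75.60255432128906)
psi -179.87 tilt 0.03 pos [0.4838 0.302  0.2614] shift mm [ -0.4   3.3 112.4] turn 0.13 j6 -65.1 t 5.6667 F [-0.4 -0.1  0.1] w 0.08734450707775354
```

Request:
step_arm:
  rows: [0,0.002,0.04,0,0,1,0,0,0.002,0.08,0,0,1,0,0,0.002,0.1,0,0,1,0,0,0.002,0.112,0,0,1,0,0,0.002,0.112,0,0,1,0,0,0.002,0.112,0,0,1,1,0,0.002,0.112,0,0,1,1,0,0.002,0.112,0,0,1,1,0,0.002,0.112,0,0,1,1,0,0.002,0.112,0,0,1,1]
  grip_force: 40

```text
t: 6.5
position: [0.4839, 0.3059, 0.1506]
ee_rot: [0.02, 3.14, 0.001]
ft_force: [0.9, 0.3, 0.6]
gripper_width: 0.0577
finger_force: 0.0
```

Request:
step_arm:
  rows: [0,0,0,0,0,0,1,0,0,0,0,0,0,1,0,0,0,0,0,0,1]

```text
t: 6.75
position: [0.4833, 0.3058, 0.1497]
ee_rot: [0.02, 3.141, 0.0]
ft_force: [0.0, -0.2, -0.5]
gripper_width: 0.038
finger_force: 0.0
```

Request:
step_arm:
  rows: [0,0,0,0,0,0,1,0,0,0,0,0,0,1,0,0,0,0,0,0,1,0,0,0,0,0,0,1,0,0,0,0,0,0,1]

```text
t: 7.17
position: [0.4832, 0.3056, 0.1495]
ee_rot: [-0.02, -3.141, 0.0]
ft_force: [-0.4, -0.2, 0.2]
gripper_width: 0.0178
finger_force: 40.0
```

```bash
cat > bar.py <<'E'
from h import *
# bar pose in the tool frame, from the wrist camera (image + measured pose)
c=ctrl.read_camera('wrist');T,s=tool();W=world(c)
L=(W-T[:3,3])@T[:3,:3]
m=(abs(L[...,2]+.03)<.004)&(abs(L[...,0])<.08)&(abs(L[...,1])<.02)
P=L[m]*1000;r=cv2.minAreaRect(P[:,:2].astype(np.float32));print(len(P),'bar in tool frame',np.round(r[0],1),np.round(r[1],1),round(r[2],1))
A=np.c_[P[:,:2],np.ones(len(P))];k=np.linalg.lstsq(A,P[:,2],rcond=None)[0];print('top plane slope deg',np.degrees(k[:2]).round(2),'z',k[2].round(1))
E
python3 - <<'E'
from bar import *
print(s['position'],s['gripper_width'],s['finger_force'],s['ft_force'],s['torque'])
E
```

```text
6738 bar in tool frame [-1.  -1.5] [113.4  37.7] 10.9
top plane slope deg [ 0.05 -0.11] z -27.2
[0.48320019 0.30556089 0.14949077] 0.017858364531268652 39.998586885631084 [-0.16651524 -0.85770255 -0.52449587] [-0.16666794 -0.12404774  0.03935706]
```

Request:
step_arm:
  rows: [0,0,-0.03,0,0,0,1,0,0,-0.06,0,0,0,1,0,0,-0.1,0,0,0,1,0,0,-0.14,0,0,0,1,0,0,-0.18,0,0,0,1,0,0,-0.2,0,0,0,1,0,0,-0.2,0,0,0,1,0,0,-0.2,0,0,0,1]

```text
t: 7.88
position: [0.4833, 0.3058, 0.3495]
ee_rot: [0.02, 3.141, 0.001]
ft_force: [-0.8, 0.0, -4.9]
gripper_width: 0.0177
finger_force: 40.0
```

```bash
sed -i 's/(abs(L\[...,0\])<.08)/(abs(L[...,0])<.08)\&(abs(L[...,0])>.02)/; s/abs(L\[...,1\])<.02/abs(L[...,1])<.015/' bar.py; python3 - <<'E'
from bar import *
print(s['gripper_width'],s['finger_force'],s['ft_force'])
delta([.594,-.1153-.002,.37],227.4)
save(c,'w5.png')
# shaft points in tool frame
for z in (.03,.06,.09,.11):
    m=(abs(L[...,2]-z)<.01)&(abs(L[...,0])<.03)&(abs(L[...,1])<.03);Q=L[m]*1000
    print(z,len(Q),np.median(Q,0) if len(Q) else '', np.ptp(Q[:,1]) if len(Q) else '')
E
```

```text
5155 bar in tool frame [-2.7  0.4] [ 16.7 117.1] 89.8
top plane slope deg [ 1.06 -0.04] z -28.1
0.017870171848617222 39.9982975423336 [-0.03822813  0.55420568 -3.35491769]
psi 179.26 tilt 0.15 pos [0.4823 0.3053 0.3476] shift mm [-117.1 -421.2  -22.3] turn -48.14 j6 -63.9 t 7.9333 F [-0.   0.6 -3.4] w 0.017870171848617222
0.03 0  
0.06 0  
0.09 0  
0.11 0
```

View pics/w5.png

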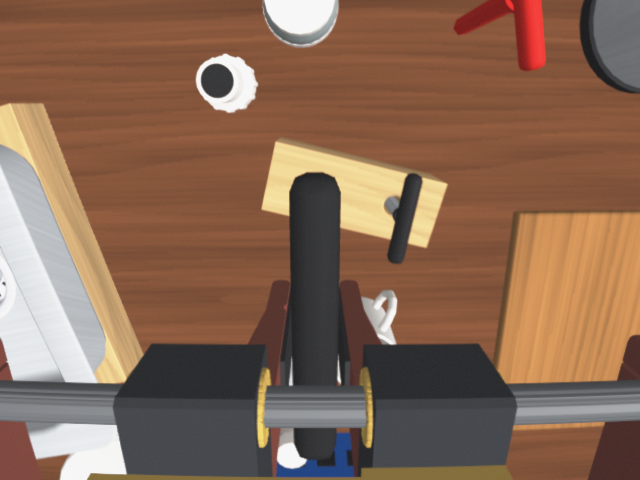

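Request:
step_arm:
  rows: [-0.117,-0.421,-0.015,0,0,-48,1,-0.117,-0.421,-0.015,0,0,-48,1,-0.117,-0.421,-0.015,0,0,-48,1,-0.117,-0.421,-0.015,0,0,-48,1,-0.117,-0.421,-0.015,0,0,-48,1,-0.117,-0.421,-0.015,0,0,-48,1,-0.117,-0.421,-0.015,0,0,-48,1,-0.117,-0.421,-0.015,0,0,-48,1,-0.117,-0.421,-0.015,0,0,-48,1,-0.117,-0.421,-0.015,0,0,-48,1]

```text
t: 8.77
position: [0.5819, -0.0747, 0.3592]
ee_rot: [1.258, -2.874, -0.006]
ft_force: [0.6, 0.5, -2.9]
gripper_width: 0.018
finger_force: 40.0
```

```bash
python3 - <<'E'
from h import *
delta([.594,-.117,.36],227.4)
E
```

```text
psi -132.73 tilt 0.36 pos [ 0.5819 -0.0747  0.3592] shift mm [ 22.9 -37.6  -0.9] turn -0.13 j6 -151.3 t 8.7667 F [ 0.6  0.5 -2.9] w 0.018039415813266416
```

Request:
step_arm:
  rows: [0.023,-0.038,0,0,0,0,1,0.023,-0.038,0,0,0,0,1,0.023,-0.038,0,0,0,0,1,0.023,-0.038,0,0,0,0,1,0.023,-0.038,0,0,0,0,1]

```text
t: 9.18
position: [0.5946, -0.1143, 0.3611]
ee_rot: [1.26, -2.875, -0.005]
ft_force: [0.2, -0.5, -3.7]
gripper_width: 0.0178
finger_force: 40.0
```

```bash
cat > shaft.py <<'E'
from h import *
# shaft of the held key in the tool frame, from the side and top camera's depth
def run(n):
    c=ctrl.read_camera(n);T,s=tool();W=world(c);L=(W-T[:3,3])@T[:3,:3]*1000
    m=(abs(L[...,0])<20)&(abs(L[...,1])<20)&(L[...,2]>10)&(L[...,2]<145)
    Q=L[m];print(n,len(Q));C=T[:3,:3].T@(c['extrinsics'][:3,3]-T[:3,3])
    print('cam dir in tool',(C/np.linalg.norm(C)).round(2))
    for z in range(10,150,15):
        q=Q[(Q[:,2]>=z)&(Q[:,2]<z+15)]
        if len(q)>5: print(z,len(q),np.median(q,0).round(1),np.ptp(q[:,:2],axis=0).round(1))
    print('lowest',Q[:,2].max() if len(Q) else '')
    return c
E
python3 - <<'E'
from shaft import *
c=run('side');run('top')
T,s=tool();p=np.linalg.inv(c['extrinsics'])@np.r_[T[:3,3],1]
u=cv2.projectPoints(p[:3].reshape(1,3),np.zeros(3),np.zeros(3),c['camera_matrix'],np.array(c['dist']))[0].ravel().astype(int);print(u)
a=c['frame'][u[1]-30:u[1]+90,u[0]-80:u[0]+80];print(u[1]-30,u[0]-80);cv2.imwrite('pics/s2.png',cv2.resize(a[:,:,::-1],None,fx=5,fy=5,interpolation=cv2.INTER_CUBIC))
delta([.594,-.117,.36],227.4)
E
```

```text
side 328
cam dir in tool [-0.16  0.92 -0.36]
10 40 [-4.3  8.6 17.1] [15.6  9.8]
25 41 [-4.2  8.7 31.8] [15.1 13.6]
40 38 [-3.8  8.7 47. ] [15.4 18.8]
55 40 [-3.8  8.4 62.9] [16.6 12.8]
70 36 [-2.7  7.4 77.4] [15.5 13.8]
85 37 [-4.4  7.4 91.9] [15.7 18.2]
100 36 [ -3.5   9.  106.9] [15.7 16.2]
115 38 [ -3.5   8.  121.9] [16.1 15.9]
130 22 [ -2.5   7.3 134. ] [16. 14.]
lowest 141.1572996709819
top 36
cam dir in tool [ 0.14  0.26 -0.95]
70 8 [11.6  1.4 78.1] [1.9 9.8]
85 6 [11.5  3.9 92.4] [3.3 9.3]
100 9 [  9.6   5.1 105.6] [ 5.9 13.6]
115 9 [ 10.3   5.1 121.9] [ 6.7 11.5]
lowest 134.52933196074213
[316 138]
108 236
psi -132.64 tilt 0.1 pos [ 0.5951 -0.1141  0.3623] shift mm [ 2.8 -1.2  2.3] turn -0.04 j6 -154.8 t 9.2833 F [-0.7 -0.9 -3.5] w 0.017748637496423275
```

View pics/s2.png

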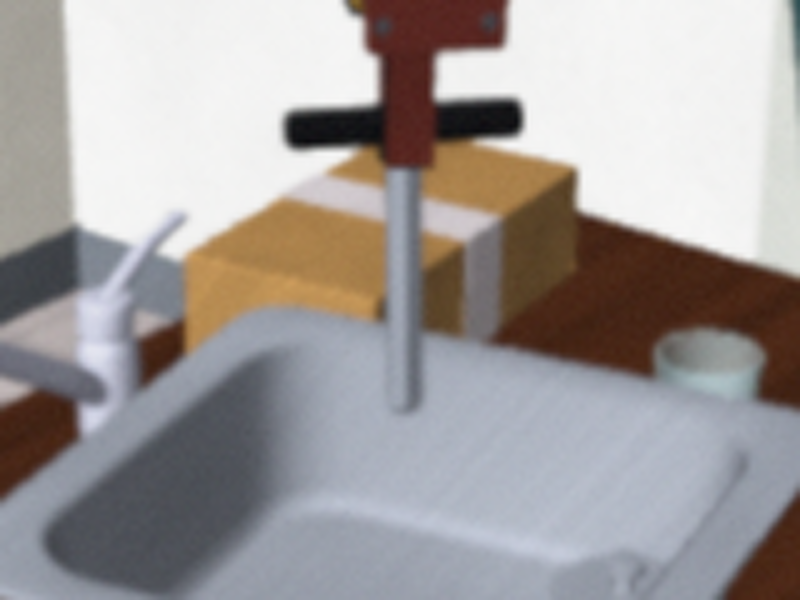

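Request:
step_arm:
  rows: [0.004,0,0,0,0,0,1,0.004,0,0.04,0,0,0,1,0.004,0,0.08,0,0,0,1,0.004,0,0.12,0,0,0,1,0.004,0,0.15,0,0,0,1,0.004,0,0.165,0,0,0,1,0.004,0,0.17,0,0,0,1,0.004,0,0.17,0,0,0,1]

```text
t: 9.95
position: [0.592, -0.1179, 0.1919]
ee_rot: [1.26, -2.876, -0.003]
ft_force: [-0.2, -0.9, -3.7]
gripper_width: 0.0176
finger_force: 40.0
```

```bash
python3 - <<'E'
from h import *
for i in range(4):
    c=ctrl.read_camera('top');delta([.5922,-.1173,.182],227.4)
E
```

```text
psi -132.7 tilt 0.02 pos [ 0.5932 -0.1184  0.1935] shift mm [-0.1  1.5 11.5] turn -0.1 j6 -155.1 t 10.0 F [ 0.3 -0.3 -3.4] w 0.017921961602181544
psi -132.71 tilt 0.14 pos [ 0.594  -0.1188  0.1945] shift mm [ 0.2  2.4 12.5] turn -0.11 j6 -155.1 t 10.05 F [ 0.1 -0.2 -3.8] w 0.018089845002398366
psi -132.72 tilt 0.2 pos [ 0.5944 -0.119   0.195 ] shift mm [ 0.3  2.8 12.9] turn -0.12 j6 -155.1 t 10.1 F [ 0.8  0.4 -3.9] w 0.01756653219195766
psi -132.72 tilt 0.22 pos [ 0.5944 -0.119   0.1951] shift mm [ 0.3  2.9 13. ] turn -0.12 j6 -155.1 t 10.15 F [-0.  -0.3 -4.4] w 0.017984305007182764
```

Request:
step_arm:
  rows: [0,0.003,0.003,0,0,0,1,0,0.003,0.004,0,0,0,1,0,0.003,0.004,0,0,0,1,0,0.003,0.004,0,0,0,1]

```text
t: 10.48
position: [0.5908, -0.1167, 0.1892]
ee_rot: [-1.259, 2.878, -0.0]
ft_force: [-0.2, -0.0, -3.7]
gripper_width: 0.018
finger_force: 40.0
```

```bash
python3 - <<'E'
from shaft import *
run('side')
delta([.5922,-.1173,.182],227.4)
E
```

```text
side 244
cam dir in tool [-0.15  0.87 -0.46]
10 34 [-4.9  8.3 17.9] [16.  18.9]
25 36 [-4.7  8.8 33.5] [15.9 18.3]
40 31 [-4.7  7.8 49.2] [15.7 18.6]
55 34 [-4.9  8.1 62.5] [16.  17.9]
70 35 [-4.2  7.8 78.1] [16.2 19.5]
85 32 [-3.9  9.  92.5] [16.4 17.4]
100 34 [ -4.5   8.  107.4] [15.7 22.6]
115 8 [  0.6   6.9 118.5] [16.3 15.5]
lowest 125.2355617619971
psi -132.74 tilt 0.01 pos [ 0.5908 -0.1167  0.1891] shift mm [-0.5 -1.4  7.1] turn -0.14 j6 -155.0 t 10.5333 F [ 0.3 -0.3 -3.9] w 0.018075450596286895
```

Request:
step_arm:
  rows: [0,-0.0014,0,0,0,0,1,0,-0.0014,0.002,0,0,0,1,0,-0.0014,0.004,0,0,0,1,0,-0.0014,0.006,0,0,0,1,0,-0.0014,0.008,0,0,0,1,0,-0.0014,0.01,0,0,0,1,0,-0.0014,0.01,0,0,0,1]

```text
t: 11.12
position: [0.5926, -0.1177, 0.1804]
ee_rot: [-1.258, 2.877, -0.001]
ft_force: [-1.5, 0.8, 7.9]
gripper_width: 0.0179
finger_force: 40.0
```

```bash
python3 - <<'E'
from h import *
delta([.5922,-.1173,.182],227.4)
E
```

```text
psi -132.75 tilt 0.11 pos [ 0.5926 -0.1177  0.1804] shift mm [-0.   0.6 -1.6] turn -0.15 j6 -155.1 t 11.1167 F [-1.5  0.8  7.9] w 0.01790150263575852
```

Request:
step_arm:
  rows: [0,0.0008,0,0,0,0,1,0,0.0012,0.001,0,0,0,1,0,0.0012,0.002,0,0,0,1,0,0.0012,0.003,0,0,0,1,0,0.0012,0.003,0,0,0,1]

```text
t: 11.53
position: [0.5925, -0.1168, 0.1779]
ee_rot: [-1.258, 2.875, -0.003]
ft_force: [1.1, 1.2, -1.9]
gripper_width: 0.0175
finger_force: 40.0
```

```bash
python3 - <<'E'
from h import *
delta([.5922,-.1173,.182],227.4);print(ctrl.read_state()['torque'])
E
```

```text
psi -132.75 tilt 0.23 pos [ 0.5925 -0.1168  0.1779] shift mm [ 0.5 -0.1 -4.1] turn -0.15 j6 -155.0 t 11.5333 F [ 1.1  1.2 -1.9] w 0.017467246150994913
[ 0.44647149 -0.36617842 -0.02790609]
```

Contact fell away at 178 mm: it slipped in. Feel further down.

Request:
step_arm:
  rows: [0,0,0.002,0,0,0,1,0,0,0.004,0,0,0,1,0,0,0.006,0,0,0,1,0,0,0.008,0,0,0,1,0,0,0.008,0,0,0,1]

```text
t: 11.95
position: [0.591, -0.117, 0.167]
ee_rot: [1.259, -2.878, -0.0]
ft_force: [2.7, 0.2, -4.6]
gripper_width: 0.018
finger_force: 40.0
```

```bash
python3 - <<'E'
from h import *
delta([.5922,-.1173,.160],227.4);print(ctrl.read_state()['torque'])
E
```

```text
psi -132.74 tilt 0.03 pos [ 0.591 -0.117  0.167] shift mm [-0.6 -1.1  7. ] turn -0.14 j6 -155.0 t 11.95 F [ 2.7  0.2 -4.6] w 0.017977575338878067
[ 0.00743354 -0.77747941  0.04065158]
```

Request:
step_arm:
  rows: [0,-0.0005,0.002,0,0,0,1,0,-0.0005,0.004,0,0,0,1,0,-0.0005,0.006,0,0,0,1,0,-0.0005,0.008,0,0,0,1,0,-0.0005,0.0085,0,0,0,1,0,-0.0005,0.0085,0,0,0,1]

```text
t: 12.45
position: [0.5912, -0.1171, 0.1591]
ee_rot: [1.259, -2.878, -0.001]
ft_force: [2.0, 0.7, -4.9]
gripper_width: 0.0182
finger_force: 40.0
```

```bash
python3 - <<'E'
from h import *
delta([.5922,-.1173,.158],227.4);print(ctrl.read_state()['torque'])
E
```

```text
psi -132.74 tilt 0.03 pos [ 0.5912 -0.1171  0.1591] shift mm [-0.6 -0.9  1.1] turn -0.14 j6 -155.0 t 12.45 F [ 2.   0.7 -4.9] w 0.01816903804578548
[ 0.22315263 -0.76943825 -0.05821609]
```

Request:
step_arm:
  rows: [0,-0.0005,0.001,0,0,0,1,0,-0.0005,0.0015,0,0,0,1,0,-0.0005,0.0015,0,0,0,1,0,-0.0005,0.0015,0,0,0,1]

```text
t: 12.78
position: [0.5914, -0.1174, 0.1578]
ee_rot: [1.259, -2.878, -0.001]
ft_force: [1.2, 0.9, -3.7]
gripper_width: 0.0178
finger_force: 40.0
```

Request:
step_arm:
  rows: [0,0.0003,0,0,0,6,1,-0.0001,0.0006,0,0,0,12,1,-0.0001,0.0009,0,0,0,18,1,-0.0003,0.0012,0,0,0,24,1,-0.0004,0.0015,0,0,0,30,1,-0.0006,0.0018,0,0,0,36,1,-0.0008,0.002,0,0,0,42,1,-0.001,0.0022,0,0,0,48,1,-0.0012,0.0024,0,0,0,54,1,-0.0015,0.0026,0,0,0,60,1]

```text
t: 13.62
position: [0.591, -0.1149, 0.1579]
ee_rot: [0.356, 3.121, -0.001]
ft_force: [1.5, 0.1, -3.7]
gripper_width: 0.0178
finger_force: 40.0
```

```bash
python3 - <<'E'
from h import *
delta([.5922,-.1173,.158],227.4);print(ctrl.read_state()['torque'])
E
```

```text
psi 166.97 tilt 0.03 pos [ 0.591  -0.1149  0.1579] shift mm [-1.7 -2.  -0.1] turn -60.43 j6 -94.5 t 13.6167 F [ 1.5  0.1 -3.7] w 0.017846678541992737
[ 0.03295346 -0.71830688  0.01647291]
```

Request:
step_arm:
  rows: [0,0.0003,0,0,0,6,1,-0.0001,0.0006,0,0,0,12,1,-0.0001,0.0009,0,0,0,18,1,-0.0003,0.0012,0,0,0,24,1,-0.0004,0.0015,0,0,0,30,1,-0.0006,0.0018,0,0,0,36,1,-0.0008,0.002,0,0,0,42,1,-0.001,0.0022,0,0,0,48,1,-0.0012,0.0024,0,0,0,54,1,-0.0015,0.0026,0,0,0,60,1]

```text
t: 14.45
position: [0.5928, -0.1132, 0.1579]
ee_rot: [1.869, 2.525, -0.002]
ft_force: [1.7, -1.5, -4.5]
gripper_width: 0.0179
finger_force: 40.0
```

Request:
step_arm:
  rows: [0,0.0003,0,0,0,6,1,-0.0001,0.0006,0,0,0,12,1,-0.0001,0.0009,0,0,0,18,1,-0.0003,0.0012,0,0,0,24,1,-0.0004,0.0015,0,0,0,30,1]

```text
t: 14.87
position: [0.5941, -0.1132, 0.1579]
ee_rot: [2.458, 1.955, -0.002]
ft_force: [1.0, -2.0, -3.6]
gripper_width: 0.0175
finger_force: 40.0
```

```bash
python3 - <<'E'
from h import *
delta([.5922,-.1173,.158],227.4);print(ctrl.read_state()['torque'])
E
```

```text
psi 76.99 tilt 0.09 pos [ 0.5941 -0.1132  0.1579] shift mm [-4.4 -1.  -0.1] turn -150.41 j6 -4.2 t 14.8667 F [ 1.  -2.  -3.6] w 0.017455682061878416
[-0.49216003 -0.34018262  0.13630559]
```

Request:
step_arm:
  rows: [0,0.0003,0,0,0,5,1,-0.0001,0.0005,0,0,0,10,1,-0.0001,0.0008,0,0,0,15,1,-0.0002,0.001,0,0,0,20,1,-0.0003,0.0013,0,0,0,25,1]

```text
t: 15.28
position: [0.5951, -0.1137, 0.1579]
ee_rot: [2.822, 1.378, -0.002]
ft_force: [0.7, -1.0, -2.3]
gripper_width: 0.0179
finger_force: 40.0
```

```bash
python3 - <<'E'
from h import *
delta([.5922,-.1173,.158],227.4);print(ctrl.read_state()['torque'])
E
```

```text
psi 52.04 tilt 0.1 pos [ 0.5951 -0.1137  0.1579] shift mm [-4.6 -0.1 -0.1] turn -175.36 j6 20.7 t 15.2833 F [ 0.7 -1.  -2.3] w 0.01788195312142144
[-0.36228534 -0.14788314  0.07601045]
```

Request:
step_arm:
  rows: [0,0.0002,0,0,0,3,1,0,0.0003,0,0,0,6,1,-0.0001,0.0005,0,0,0,9,1,-0.0001,0.0006,0,0,0,12,1,-0.0001,0.0008,0,0,0,15,1]

```text
t: 15.7
position: [0.5955, -0.1143, 0.1579]
ee_rot: [2.977, 1.0, -0.002]
ft_force: [-0.7, -1.3, -3.2]
gripper_width: 0.018
finger_force: 40.0
```

```bash
python3 - <<'E'
from h import *
delta([.5922,-.1173,.158],227.4);print(ctrl.read_state()['torque'])
E
```

```text
psi 37.14 tilt 0.1 pos [ 0.5955 -0.1143  0.1579] shift mm [-4.5  0.4 -0.1] turn 169.74 j6 35.6 t 15.7 F [-0.7 -1.3 -3.2] w 0.017993261870810014
[-0.3747908  -0.11382304  0.09851643]
```

Request:
step_arm:
  rows: [0,0.0002,0,0,0,4,1,0,0.0004,0,0,0,8,1,-0.0001,0.0006,0,0,0,12,1,-0.0001,0.0008,0,0,0,16,1,-0.0002,0.0009,0,0,0,18,1,-0.0002,0.001,0,0,0,20,1]

```text
t: 16.2
position: [0.5958, -0.1151, 0.1579]
ee_rot: [3.106, 0.469, -0.003]
ft_force: [-0.4, -1.0, -2.2]
gripper_width: 0.0178
finger_force: 40.0
```

```bash
python3 - <<'E'
from h import *
delta([.5922,-.1173,.158],227.4);print(ctrl.read_state()['torque'])
E
```

```text
psi 17.17 tilt 0.1 pos [ 0.5958 -0.1151  0.1579] shift mm [-4.1  1.1 -0.1] turn 149.77 j6 55.5 t 16.2 F [-0.4 -1.  -2.2] w 0.017756338360962524
[-0.17394413  0.02379306  0.07461793]
```

Request:
step_arm:
  rows: [0,0.0001,0,0,0,2,1,0,0.0002,0,0,0,4,1,0,0.0003,0,0,0,6,1,0,0.0004,0,0,0,8,1]

```text
t: 16.53
position: [0.5959, -0.1154, 0.1579]
ee_rot: [3.131, 0.252, -0.003]
ft_force: [0.4, 0.3, -1.9]
gripper_width: 0.0181
finger_force: 40.0
```

```bash
python3 - <<'E'
from h import *
delta([.5922,-.1173,.158],227.4);print(ctrl.read_state()['torque'])
E
```

```text
psi 9.19 tilt 0.11 pos [ 0.5959 -0.1154  0.1579] shift mm [-4.   1.3 -0.1] turn 141.79 j6 63.4 t 16.5333 F [ 0.4  0.3 -1.9] w 0.018079816087793243
[-0.22232129  0.03428238  0.09338995]
```

Turned 218° so far, still only drag; go on in 1.5° steps.

Request:
step_arm:
  rows: [0,0.0001,0,0,0,1.5,1,0,0.0001,0,0,0,3,1,0,0.0002,0,0,0,4.5,1,0,0.0003,0,0,0,6,1]

```text
t: 16.87
position: [0.5959, -0.1156, 0.1579]
ee_rot: [3.14, 0.088, -0.003]
ft_force: [-1.0, -1.3, -2.2]
gripper_width: 0.018
finger_force: 40.0
```

```bash
python3 - <<'E'
from h import *
delta([.5922,-.1173,.158],227.4);print(ctrl.read_state()['torque'])
E
```

```text
psi 3.21 tilt 0.1 pos [ 0.5959 -0.1156  0.1579] shift mm [-3.8  1.5 -0.1] turn 135.81 j6 69.4 t 16.8667 F [-1.  -1.3 -2.2] w 0.018043799604691314
[-0.13865746  0.10731665  0.12562455]
```

Request:
step_arm:
  rows: [0,0.0001,0,0,0,1.5,1,0,0.0001,0,0,0,3,1,0,0.0002,0,0,0,4.5,1,0,0.0002,0,0,0,4.5,1]

```text
t: 17.2
position: [0.5959, -0.1157, 0.1579]
ee_rot: [3.141, -0.034, -0.003]
ft_force: [-0.7, 0.0, -1.8]
gripper_width: 0.0177
finger_force: 40.2
```

```bash
python3 - <<'E'
from h import *
delta([.5922,-.1173,.158],227.4);print(ctrl.read_state()['torque'])
E
```

```text
psi -1.23 tilt 0.11 pos [ 0.5959 -0.1157  0.1579] shift mm [-3.7  1.6 -0.1] turn 131.37 j6 73.8 t 17.2 F [-0.7  0.  -1.8] w 0.017728849044441154
[-0.21946188  0.14513737  0.46761756]
```

Request:
step_arm:
  rows: [0,0.0001,0,0,0,1.5,1,0,0.0001,0,0,0,1.5,1,0,0.0001,0,0,0,1.5,1,0,0.0001,0,0,0,1.5,1]

```text
t: 17.53
position: [0.5962, -0.1157, 0.1579]
ee_rot: [3.14, -0.073, -0.002]
ft_force: [-2.0, -1.5, -1.9]
gripper_width: 0.0182
finger_force: 40.4
```

```bash
python3 - <<'E'
from h import *
delta([.5922,-.1173,.158],227.4);print(ctrl.read_state()['torque'])
E
```

```text
psi -2.66 tilt 0.07 pos [ 0.5962 -0.1157  0.1579] shift mm [-3.9  1.8 -0.1] turn 129.94 j6 75.2 t 17.5333 F [-2.  -1.5 -1.9] w 0.018214199879193912
[-0.37006438  0.32796424  0.53049455]
```

Request:
step_arm:
  rows: [0,-0.0002,0,0,0,-3,1,0,-0.0003,0,0,0,-6,1,0,-0.0003,0,0,0,-6,1,0,-0.0003,-0.002,0,0,-6,1,0,-0.0003,-0.004,0,0,-6,1,0,-0.0003,-0.004,0,0,-6,1]

```text
t: 18.03
position: [0.5943, -0.1147, 0.1584]
ee_rot: [-3.139, -0.087, 0.009]
ft_force: [1.0, -2.8, -25.8]
gripper_width: 0.0177
finger_force: 40.0
```

```bash
python3 - <<'E'
from h import *
delta([.5922,-.1173,.158],227.4);print(ctrl.read_state()['torque'])
E
```

```text
psi 3.18 tilt 0.35 pos [ 0.5943 -0.1147  0.1584] shift mm [-2.2  2.5  0.4] turn 135.78 j6 69.4 t 18.0333 F [  1.   -2.8 -25.8] w 0.017653265435097553
[-0.78718831 -0.3091157   0.12293965]
```

Request:
step_arm:
  rows: [0,-0.0001,0.003,0,0,-2,1,0,-0.0002,0.004,0,0,-4,1,0,-0.0002,0.004,0,0,-4,1,0,-0.0002,0.004,0,0,-4,1]

```text
t: 18.37
position: [0.5966, -0.115, 0.1579]
ee_rot: [-3.135, -0.196, 0.001]
ft_force: [-1.9, -2.3, -4.5]
gripper_width: 0.0179
finger_force: 40.0
```

```bash
python3 - <<'E'
from h import *
delta([.5922,-.1173,.158],227.4);print(ctrl.read_state()['torque'])
E
```

```text
psi 7.15 tilt 0.02 pos [ 0.5966 -0.115   0.1579] shift mm [-4.6  1.8 -0.1] turn 139.75 j6 65.4 t 18.3667 F [-1.9 -2.3 -4.5] w 0.017930534071373433
[-0.42166581  0.36391463  0.03999   ]
```

Request:
step_arm:
  rows: [-0.0005,0.0005,0,0,0,0,1,-0.0005,0.0005,-0.002,0,0,0,1,-0.0005,0.0005,-0.004,0,0,0,1,-0.0005,0.0005,-0.004,0,0,0,1]

```text
t: 18.7
position: [0.596, -0.1152, 0.1616]
ee_rot: [-3.135, -0.198, 0.001]
ft_force: [0.0, -0.9, -10.9]
gripper_width: 0.0181
finger_force: 40.0
```

```bash
python3 - <<'E'
from h import *
delta([.5922,-.1173,.158],227.4);print(ctrl.read_state()['torque'])
E
```

```text
psi 7.23 tilt 0.06 pos [ 0.596  -0.1152  0.1616] shift mm [-4.1  1.6  3.6] turn 139.83 j6 65.3 t 18.7 F [  0.   -0.9 -10.9] w 0.01806103461653309
[-0.22588718  0.05373761  0.06645771]
```

Request:
step_arm:
  rows: [0,0,-0.004,0,0,0,1,0,0,-0.009,0,0,0,1,0,0,-0.015,0,0,0,1,0,0,-0.021,0,0,0,1,0,0,-0.027,0,0,0,1,0,0,-0.03,0,0,0,1]

```text
t: 19.2
position: [0.5977, -0.1158, 0.1943]
ee_rot: [3.134, 0.199, 0.006]
ft_force: [0.3, -0.1, -3.1]
gripper_width: 0.0176
finger_force: 40.0
```

```bash
python3 - <<'E'
from bar import *
delta([.5922,-.1173,.158],227.4);print(s['torque'])
from shaft import *
run('side')
E
```

```text
2286 bar in tool frame [ 0.6 -0.3] [115.9  13.9] 0.3
top plane slope deg [ 0.22 -0.15] z -26.7
psi 7.26 tilt 0.22 pos [ 0.5978 -0.1158  0.1944] shift mm [-5.8  0.7 36.4] turn 139.86 j6 65.3 t 19.25 F [ 0.   0.5 -2.8] w 0.018244619836786186
[-0.01010545  0.00666238 -0.01912027]
side 297
cam dir in tool [-0.45 -0.76 -0.46]
10 44 [-4.1 -8.3 18.3] [21.1 18.1]
25 36 [-5.3 -8.7 32.5] [18.7 17.6]
40 42 [-5.3 -8.7 46.3] [21.6 19.2]
55 36 [-4.4 -8.1 62.3] [19.3 17. ]
70 37 [-5.5 -8.2 77. ] [20.  15.6]
85 41 [-5.3 -8.1 91.6] [19.2 17.6]
100 40 [ -4.7  -8.9 108.9] [18.7 19.6]
115 21 [ -7.5  -6.3 122. ] [19.2 18.3]
lowest 129.44479721655594
```

Request:
step_arm:
  rows: [0,0,-0.04,0,0,0,1,0,0,-0.08,0,0,0,1,0,0,-0.12,0,0,0,1,0,0,-0.15,0,0,0,1,0,0,-0.165,0,0,0,1,0,0,-0.165,0,0,0,1]

```text
t: 19.8
position: [0.5985, -0.1161, 0.3619]
ee_rot: [3.132, 0.199, 0.013]
ft_force: [0.4, 0.2, -2.5]
gripper_width: 0.0182
finger_force: 40.0
```

```bash
python3 - <<'E'
from h import *
delta([.4887,.3055,.36],0)
E
```

```text
psi 7.26 tilt 0.5 pos [ 0.5985 -0.1161  0.3619] shift mm [-5.570e+01 -4.321e+02 -1.000e-01] turn 7.26 j6 65.3 t 19.8 F [ 0.4  0.2 -2.5] w 0.018170420983790393
```

Request:
step_arm:
  rows: [-0.056,-0.432,0,0,0,7,1,-0.056,-0.432,0,0,0,7,1,-0.056,-0.432,0,0,0,7,1,-0.056,-0.432,0,0,0,7,1,-0.056,-0.432,0,0,0,7,1,-0.056,-0.432,0,0,0,7,1,-0.056,-0.432,0,0,0,7,1,-0.056,-0.432,0,0,0,7,1,-0.056,-0.432,0,0,0,7,1,-0.056,-0.432,0,0,0,7,1]

```text
t: 20.63
position: [0.4892, 0.2891, 0.355]
ee_rot: [3.141, 0.007, -0.004]
ft_force: [1.2, 1.2, -3.0]
gripper_width: 0.0177
finger_force: 40.0
```

```bash
python3 - <<'E'
from h import *
delta([.4887,.3055,.36],0)
E
```

```text
psi 0.26 tilt 0.16 pos [0.4892 0.2891 0.355 ] shift mm [ -0.4 -16.4  -5. ] turn 0.26 j6 113.4 t 20.6333 F [ 1.2  1.2 -3. ] w 0.017712806465051183
```

Request:
step_arm:
  rows: [0,-0.016,0,0,0,0,1,0,-0.016,0,0,0,0,1,0,-0.016,0.04,0,0,0,1,0,-0.016,0.08,0,0,0,1,0,-0.016,0.11,0,0,0,1,0,-0.016,0.125,0,0,0,1,0,-0.016,0.125,0,0,0,1,0,-0.016,0.125,0,0,0,1,0,-0.016,0.125,0,0,0,1]

```text
t: 21.38
position: [0.4918, 0.3034, 0.2328]
ee_rot: [-3.141, -0.006, -0.002]
ft_force: [-0.0, 0.5, -3.1]
gripper_width: 0.0181
finger_force: 40.0
```

```bash
python3 - <<'E'
from shaft import *
delta([.4887,.3055,.22],0)
c=run('side');W=world(c)
m=(abs(W[...,2]-.07)<.004)&(np.hypot(W[...,0]-.494,W[...,1]-.347)<.12);P=W[m];print('stand by side',cv2.minAreaRect((P[:,:2]*1000).astype(np.float32)))
a=c['frame'][270:420,130:330];cv2.imwrite('pics/s3.png',cv2.resize(a[:,:,::-1],None,fx=4,fy=4,interpolation=cv2.INTER_CUBIC))
delta([.4887,.3055,.22],0)
E
```

```text
psi 0.22 tilt 0.08 pos [0.4918 0.3034 0.2328] shift mm [-3.1 -2.1 12.8] turn 0.22 j6 114.6 t 21.3833 F [-0.   0.5 -3.1] w 0.018052166117398113
side 454
cam dir in tool [-0.62 -0.54 -0.57]
10 59 [-7.7 -6.9 17.7] [15.9 17.3]
25 56 [-8.2 -6.2 33. ] [21.3 15.5]
40 59 [-8.5 -6.4 48.3] [19.8 14.8]
55 53 [-8.1 -7.1 63.5] [19.7 16. ]
70 51 [-9.3 -6.4 77.2] [19.  15.7]
85 55 [-8.4 -6.8 92.2] [17.3 17.4]
100 49 [ -9.5  -7.6 106.3] [18.4 14.7]
115 51 [ -8.8  -6.6 123.2] [20.2 15.3]
130 21 [ -8.7  -5.4 132.7] [13.8 16. ]
lowest 138.30118854264163
stand by side ((494.818115234375, 349.8941955566406), (193.01751708984375, 80.67681884765625), 75.18666076660156)
psi 0.23 tilt 0.16 pos [0.4921 0.3037 0.2334] shift mm [-3.5 -1.8 13.4] turn 0.23 j6 114.6 t 21.4333 F [ 0.5  0.4 -3.8] w 0.017574953284889193
```

View pics/s3.png

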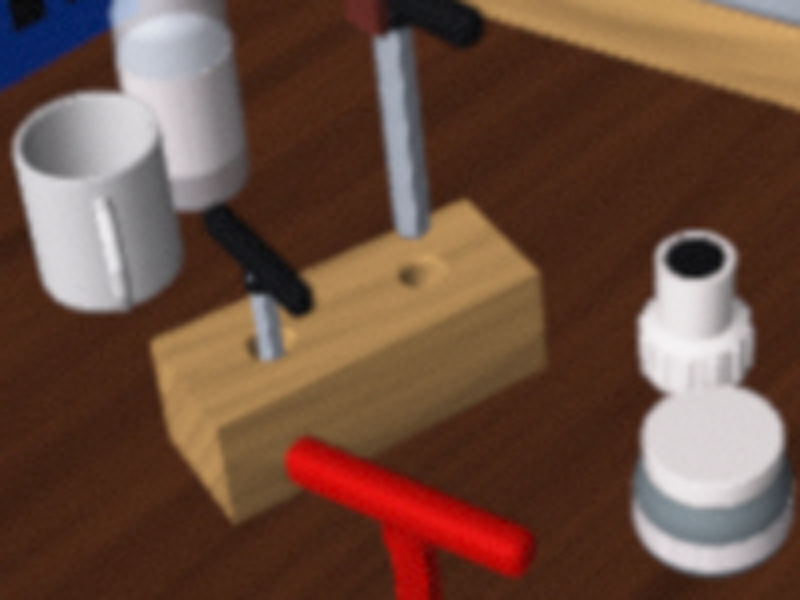

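```bash
python3 - <<'E'
from h import *
c=ctrl.read_camera('side')
print('hole',onplane(c,[(130+422/4,270+270/4)],.07),'tip',onplane(c,[(130+411/4,270+229/4)],.2334-.137))
delta([.4887,.3055,.22],0)
E
```

```text
hole [[0.48399951 0.30625553 0.07      ]] tip [[0.48880111 0.30671332 0.0964    ]]
psi 0.24 tilt 0.19 pos [0.4922 0.3039 0.2337] shift mm [-3.5 -1.6 13.7] turn 0.24 j6 114.6 t 21.4833 F [ 0.1 -0.1 -2.9] w 0.017494941293508533
```

Request:
step_arm:
  rows: [-0.004,-0.0005,0,0,0,0,1,-0.004,-0.0005,0.008,0,0,0,1,-0.004,-0.0005,0.016,0,0,0,1,-0.004,-0.0005,0.022,0,0,0,1,-0.004,-0.0005,0.026,0,0,0,1,-0.004,-0.0005,0.03,0,0,0,1,-0.004,-0.0005,0.033,0,0,0,1,-0.004,-0.0005,0.036,0,0,0,1]

```text
t: 22.15
position: [0.4869, 0.3041, 0.1955]
ee_rot: [3.142, 0.007, -0.0]
ft_force: [0.1, -0.4, -3.3]
gripper_width: 0.0178
finger_force: 40.0
```

```bash
python3 - <<'E'
from h import *
delta([.4887,.3055,.15],0);print(ctrl.read_state()['torque'])
E
```

```text
psi 0.26 tilt 0.02 pos [0.4869 0.3041 0.1955] shift mm [ 1.8 -1.4 45.5] turn 0.26 j6 114.8 t 22.15 F [ 0.1 -0.4 -3.3] w 0.0178321911080319
[ 0.0464635  -0.0347859  -0.01471163]
```

Already about 11 mm inside without contact; continue down.

Request:
step_arm:
  rows: [0.0005,-0.0005,0.004,0,0,0,1,0.0005,-0.0005,0.009,0,0,0,1,0.0005,-0.0005,0.014,0,0,0,1,0.0005,-0.0005,0.019,0,0,0,1,0.0005,-0.0005,0.024,0,0,0,1,0.0005,-0.0005,0.024,0,0,0,1]

```text
t: 22.65
position: [0.4867, 0.3043, 0.1707]
ee_rot: [3.141, 0.007, -0.003]
ft_force: [-1.3, -0.5, -4.0]
gripper_width: 0.0178
finger_force: 40.0
```

```bash
python3 - <<'E'
from h import *
delta([.4887,.3055,.15],0);print(ctrl.read_state()['torque'])
E
```

```text
psi 0.26 tilt 0.11 pos [0.4867 0.3043 0.1707] shift mm [ 2.  -1.2 20.7] turn 0.26 j6 114.9 t 22.65 F [-1.3 -0.5 -4. ] w 0.017756629947676447
[ 0.03566516 -0.00102232  0.03180157]
```

Request:
step_arm:
  rows: [0,0,0.004,0,0,0,1,0,0,0.008,0,0,0,1,0,0,0.012,0,0,0,1,0,0,0.016,0,0,0,1,0,0,0.019,0,0,0,1,0,0,0.02,0,0,0,1]

```text
t: 23.15
position: [0.4871, 0.3045, 0.1513]
ee_rot: [3.141, 0.007, -0.001]
ft_force: [-0.3, -0.2, -3.9]
gripper_width: 0.0173
finger_force: 40.0
```

```bash
python3 - <<'E'
from h import *
delta([.4887,.3055,.15],0);print(ctrl.read_state()['torque'])
E
```

```text
psi 0.26 tilt 0.05 pos [0.4871 0.3045 0.1513] shift mm [ 1.6 -1.   1.3] turn 0.26 j6 114.9 t 23.15 F [-0.3 -0.2 -3.9] w 0.017339299083119864
[0.03081741 0.02857687 0.02461107]
```

Request:
step_arm:
  rows: [0,0,0.001,0,0,0,1,0,0,0.0015,0,0,0,1,0,0,0.0015,0,0,0,0,0,0,0.0015,0,0,0,0,0,0,0.0015,0,0,0,0,0,0,0.0015,0,0,0,0,0,0,0.0015,0,0,0,0,0,0,0.0015,0,0,0,0]

```text
t: 23.82
position: [0.4876, 0.3047, 0.1507]
ee_rot: [-3.141, -0.007, -0.001]
ft_force: [0.6, -0.8, -0.5]
gripper_width: 0.0545
finger_force: 0.0
```

```bash
python3 - <<'E'
from h import *
delta([.4887,.3055,.15],0)
E
```

```text
psi 0.26 tilt 0.03 pos [0.4876 0.3047 0.1507] shift mm [ 1.1 -0.8  0.7] turn 0.26 j6 114.9 t 23.8167 F [ 0.6 -0.8 -0.5] w 0.0545301060155398
```

Released with 18 mm clear on each side; rise, go back over the sink to check the screw.

Request:
step_arm:
  rows: [0,0,-0.02,0,0,0,0,0,0,-0.05,0,0,0,0,0,0,-0.09,0,0,0,0,0,0,-0.12,0,0,0,0,0,0,-0.12,0,0,0,0,0,0.1,-0.13,0,0,0,0,0,0.2,-0.13,0,0,0,0,0,0.2,-0.13,0,0,0,0,0,0.2,-0.13,0,0,0,0,0,0.2,-0.13,0,0,0,0]

```text
t: 24.65
position: [0.4877, 0.1022, 0.2803]
ee_rot: [3.141, 0.007, -0.0]
ft_force: [1.1, -0.3, -0.2]
gripper_width: 0.0875
finger_force: 0.0
```

Request:
step_arm:
  rows: [0.05,0.15,0,0,0,0,0,0.08,0.22,0,0,0,0,0,0.08,0.22,0,0,0,0,0,0.08,0.22,0,0,0,0,0,0.08,0.22,0,0,0,0,0,0.08,0.22,0,0,0,0,0,0.08,0.22,0,0,0,0,0,0.08,0.22,0,0,0,0,0,0.08,0.22,0,0,0,0,0]

```text
t: 25.4
position: [0.5686, -0.1143, 0.2799]
ee_rot: [-3.14, -0.007, 0.002]
ft_force: [-0.2, -0.0, -0.4]
gripper_width: 0.0877
finger_force: 0.0
```

```bash
python3 - <<'E'
from h import *
delta([.595,-.1155,.2],0)
c=ctrl.read_camera('wrist')
p=np.linalg.inv(c['extrinsics'])@np.array([.594,-.1155,.044,1])
u=cv2.projectPoints(p[:3].reshape(1,3),np.zeros(3),np.zeros(3),c['camera_matrix'],np.array(c['dist']))[0].ravel();print(u)
g=cv2.cvtColor(c['frame'],cv2.COLOR_RGB2GRAY)
for th in (105,115,125,135):
    n,l,st,ce=cv2.connectedComponentsWithStats((g<th).astype(np.uint8))
    for i in [i for i in range(1,n) if 100<st[i,4]<1500 and np.hypot(*(ce[i]-u))<15]:
        cn=max(cv2.findContours((l==i).astype(np.uint8),0,1)[0],key=cv2.contourArea).reshape(-1,2)
        P=onplane(c,cn,.044);ctr=P.mean(0);d=P-ctr;rr=np.hypot(d[:,0],d[:,1]);a=np.arctan2(d[:,1],d[:,0])
        print(th,st[i],ctr,'corner',np.degrees(np.angle(np.sum((rr-rr.mean())*np.exp(6j*a))))/6%60)
c=ctrl.read_camera('side');W=world(c)
for z0,x,y,h in((.176,.485,.304,.08),(.133,.505,.392,.06)):
    m=(abs(W[...,2]-z0)<.006)&(np.hypot(W[...,0]-x,W[...,1]-y)<h);P=W[m]
    print(len(P),cv2.minAreaRect((P[:,:2]*1000).astype(np.float32)),np.percentile(P[:,2],95))
x,y=int(u[0]),int(u[1])
w=ctrl.read_camera('wrist')['frame'][max(0,y-60):y+60,max(0,x-60):x+60]
s=c['frame'][270:390,170:290]
cv2.imwrite('pics/end.png',np.hstack([cv2.resize(i[:,:,::-1],(400,400),interpolation=cv2.INTER_CUBIC) for i in(w,s)]))
E
```

```text
psi 0.24 tilt 0.1 pos [ 0.5686 -0.1143  0.2799] shift mm [26.4  1.4 79.9] turn 0.24 j6 71.5 t 25.4 F [-0.2 -0.  -0.4] w 0.08769800701249936
[316.64726749 169.15916171]
105 [307 159  19  19 275] [ 0.5947357  -0.11484159  0.044     ] corner 46.666953861260076
115 [307 159  19  20 285] [ 0.59474051 -0.11471628  0.044     ] corner 45.93433510556945
125 [306 159  21  20 292] [ 0.59475812 -0.11475246  0.044     ] corner 45.823435220837034
135 [306 159  21  20 296] [ 0.59462238 -0.11486235  0.044     ] corner 45.69558174238066
384 ((484.1025390625, 307.267822265625), (118.86626434326172, 19.690689086914062), 0.6693063974380493) 0.17827707558425393
276 ((507.025634765625, 395.18402099609375), (16.379718780517578, 90.29934692382812), 81.08294677734375) 0.13821017367356878
```

View pics/end.png

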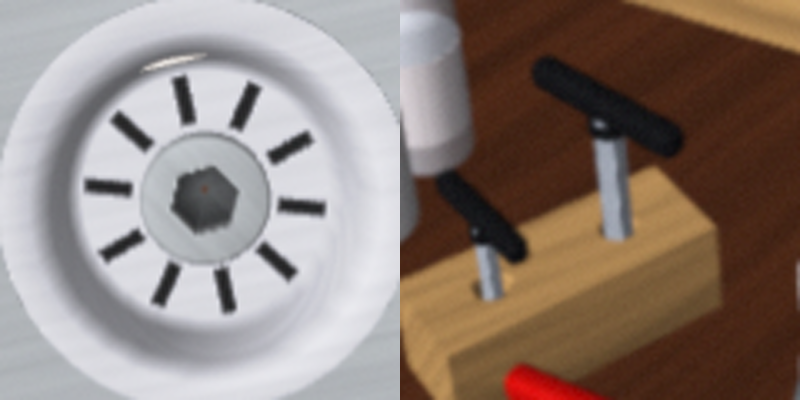

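The left half shows the free socket and the right half both keys standing in their holes. The screw reads about 4.13 rad, near enough to the limit to check from closer.

Request:
step_arm:
  rows: [0.026,0,0.03,0,0,0,0,0.026,0,0.07,0,0,0,0,0.026,0,0.1,0,0,0,0,0.026,0,0.13,0,0,0,0,0.026,0,0.13,0,0,0,0,0.026,0,0.13,0,0,0,0,0.026,0,0.13,0,0,0,0]

```text
t: 26.13
position: [0.5963, -0.1145, 0.1522]
ee_rot: [3.141, 0.009, 0.003]
ft_force: [0.8, -0.0, 0.8]
gripper_width: 0.0875
finger_force: 0.0
```

```bash
cat > hexa.py <<'E'
from h import *
def hexfit(c,save=None):
    p=np.linalg.inv(c['extrinsics'])@np.array([.594,-.1155,.044,1])
    u=cv2.projectPoints(p[:3].reshape(1,3),np.zeros(3),np.zeros(3),c['camera_matrix'],np.array(c['dist']))[0].ravel()
    # rectify to a metric plan view of the head plane, 0.1 mm/px, 40 mm wide, x right, y up
    n=400;X,Y=np.meshgrid((np.arange(n)-n/2)*1e-4+.594,-(np.arange(n)-n/2)*1e-4-.1155)
    Q=np.stack([X,Y,np.full_like(X,.044)],-1).reshape(-1,3);T=np.linalg.inv(c['extrinsics'])
    q=cv2.projectPoints(Q@T[:3,:3].T+T[:3,3],np.zeros(3),np.zeros(3),c['camera_matrix'],np.array(c['dist']))[0].reshape(n,n,2).astype(np.float32)
    v=cv2.remap(c['frame'],q[...,0],q[...,1],cv2.INTER_CUBIC)
    if save: cv2.imwrite(save,v[:,:,::-1])
    g=cv2.cvtColor(v,cv2.COLOR_RGB2GRAY).astype(float)
    # best 18 mm hexagon: largest brightness step across its sides
    best=[]
    for f in np.arange(0,60,.5):
        a=np.radians(f+60*np.arange(6))[:,None];t=np.linspace(-40,40,41)[None]
        for dx in range(-25,26,3):
            for dy in range(-25,26,3):
                s=[]
                for r in(84,96):
                    x=200+dx+r*np.cos(a)-t*np.sin(a);y=200+dy-r*np.sin(a)-t*np.cos(a)
                    s.append(g[y.astype(int),x.astype(int)])
                best.append((np.mean(np.clip(s[1]-s[0],-20,30)),f,dx,dy))
    best.sort(reverse=True);print([tuple(np.round(b,1)) for b in best[:4]])
E
python3 - <<'E'
from hexa import *
c=np.load('w2.npz');print('before');hexfit(c)
c=ctrl.read_camera('wrist');delta([.595,-.1155,.15],0);print('now');hexfit(c,'pics/now.png')
# sink yaw from rim with both fixed views
W=world(ctrl.read_camera('top'));m=(abs(W[...,2]-.175)<.004)&(W[...,0]<.85)&(W[...,0]>.38)&(W[...,1]>-.35)&(W[...,1]<.13)
print(cv2.minAreaRect((W[m][:,:2]*1000).astype(np.float32)))
E
```

```text
before
[(np.float64(30.0), np.float64(52.0), np.float64(2.0), np.float64(-4.0)), (np.float64(30.0), np.float64(51.5), np.float64(2.0), np.float64(-4.0)), (np.float64(30.0), np.float64(51.0), np.float64(2.0), np.float64(-4.0)), (np.float64(30.0), np.float64(51.0), np.float64(-1.0), np.float64(-1.0))]
psi 0.3 tilt 0.21 pos [ 0.5969 -0.1149  0.1529] shift mm [-1.9  0.6  2.8] turn 0.3 j6 72.3 t 26.1833 F [-0.1 -0.9  0.8] w 0.08760979466076556
now
[(np.float64(30.0), np.float64(21.0), np.float64(8.0), np.float64(-4.0)), (np.float64(30.0), np.float64(20.5), np.float64(8.0), np.float64(-4.0)), (np.float64(30.0), np.float64(20.0), np.float64(8.0), np.float64(-4.0)), (np.float64(30.0), np.float64(19.5), np.float64(8.0), np.float64(-4.0))]
((592.8897705078125, -118.50662231445312), (372.46826171875, 370.4422302246094), 12.673257827758789)
```

View pics/now.png

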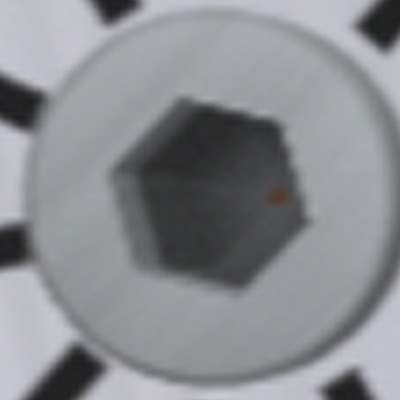

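The corners in the plan view give a flat at 16.2°, so the screw reads about 4.13 rad. That is inside the limit with more than 4° to spare, so I hand in.

```bash
python3 -c "
from station import ctrl
print(ctrl.close_job())"
```

```text
the job is handed in; nothing more can be done
None
```

I handed the job in at about 26 s of the 67 s; the simulator gave no verdict. The larger key seated in the socket and turned the screw clockwise until the torque jumped at its stop. Easing the key free let the screw back slightly, so by camera it now reads about 4.13 rad (4.05 needed). The key is back in its hole, released and upright, and the smaller key shows no shift beyond camera error.

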